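# Prise the split retaining ring out of its groove

## Robot

A 7-joint arm with a two-finger parallel gripper is mounted at the origin on a cart in front of the work surface, level with it; the furniture and walls round the work are solid. World frame = base frame: x ahead of the robot, y to its left, z up, the work surface at z = 0. Lengths are in m, angles in rad, forces in N, time in s.
With the tool pointing down it reaches from about 0.425 to 0.925 m from the base axis. Payload 6.8 kg.
Tool frame: the origin (TCP) lies midway between the tips of the shut fingers; the grasp point (between the pads) lies bot.grip_point_offset behind it (bot.grip_point_offset is the distance from the TCP to the grasp point, in m); z points along the fingers, y is the line along which they close (so a half turn about z gives the same grasp; the last joint's range is limited). The gripper opens to 85 mm and grips with 20 to 120 N. Pads are 22 mm wide; open, the fingers measure 114 mm over their backs; the gripper's body (76 mm by 85 mm) begins 54 mm behind the grasp point. The pads swing forward as they close: fully open they stand 13 mm farther back than shut.
Start: joints at [1.027, 0.477, 0.022, 1.555, -0.011, 1.109, -0.083], TCP at [0.285, -0.612, 0.231] pointing down, gripper open.
Joint ranges: [-2.96, 2.96], [-0.34, 2.1], [-1.41, 1.46], [0.24, 2.44], [-1.37, 4.51], [0.17, 1.92], [-2.96, 2.96]. Speed limits (rad/s): [2.39, 2.39, 3.14, 3.14, 3.14, 3.14, 3.14].

## Interface

Orientations are given as a unit quaternion [w, x, y, z].
In Python, from rig import bot gives the robot as it stands. The module is installed in compiled form; this text tells all that it offers.
- The arm moves only by the tool step_arm, never from a script. Its argument "increments" is a list of rows, each an object of numbers: "wx", "wy", "wz": the turn, a rotation vector about the world's x, y, z in degrees; "tx", "ty", "tz": the shift along the world's x, y, z in mm; "grip": the opening, from -1 (shut) to 1 (fully open). A call has 1 to 8 rows; each row shifts and turns the commanded pose from where the row before left it; what a row does not reach is not made up. A row lasts 1/8 s, in which the tool goes at most 62.5 mm and 10.7 degrees, less where a joint would pass 70% of its speed; a pose out of reach is approached as far as the arm can. A call with a gripper value outside its range is refused whole. The fingers move at their own pace and stop on an object; the grip force is fixed at half the most. Time passes only in rows, so rows that do not move let the fingers close. It gives the time, the measured TCP pose, the force, the opening and the grip force at its end, in the units of the state.
- bot.sense(): the state, without advancing time (a new reading comes with each control period).
- bot.grab_frame(name): name is "scene" or "side" or "wrist"; returns the picture (400x640x3 uint8, red, green, blue); there is no depth.
- bot.camera_params(name): a dict with "mtx" (3x3 intrinsics, pixels), "R" (3x3) and "t" (3): a world point X has camera coordinates R X + t. Camera axes: x right, y down, z forward; pixel columns grow to the right and rows downward; lengths in m; the calibration is good to about 2 mm. The wrist camera is an equidistant fisheye: a pixel r from the principal point sees the ray r / f radians off the axis. A picture is of the moment at which its call begins: read the wrist's pose just before it. camera_params takes no time and is no camera call; for the wrist camera it gives the pose at the moment of the call.
- bot.hand_in(): hands the job in; it is judged then, once.
Trained networks look in the newest picture that a camera, given by its name, has taken for a name from the list of things; names that differ only in an ending like _2 or _b are one class to them, and where a whole thing is asked for, a point or a joint stands for the part that bears it (a point fixed in the world has none). Each returns a list of dicts, best first, with "conf" (0 to 1); they miss things now and then, are a little off and sometimes report something else, mostly with a low value. They report only what shows in the picture. A call takes as long as a camera call. They do not tell look-alikes from the thing itself.
- bot.find_in(query, camera): "extent" ([left, top, right, bottom] as shares, 0 to 1, of the picture: columns of its width, rows of its height, round what is visible of it).
- bot.outline_of(query, camera): "region" (400x640 bool, what is visible of it) and "extent" ([left, top, right, bottom] as shares, 0 to 1, of the picture: columns of its width, rows of its height, round what is visible of it).
- bot.tip_of(query, camera): "location" ([column, row] as shares, 0 to 1, of the picture: columns of its width, rows of its height: a listed point, or the origin of a listed thing).
The state is a dict: "time": time; "q": joint angles; "dq": joint speeds; "effort": joint torques, N m; "tool_pos": TCP position; "ee_rot": TCP orientation; "wrist_force": force on the tool from outside, world axes, zero at the start; "moment": the same for the moment, N m; "gripper_width": finger opening in m; "grasp_force": force on a finger pad.
Only numpy, scipy, OpenCV 4.12 (cv2) and the standard library are available. Lean on these libraries where they do the work, as an engineer would, in place of code of your own. Each camera call takes 0.05 s, during which the arm holds its last target. There are 200 camera calls.

## Task

Take the blue-handled bent pick from its sloped rest, slip its flat tip through the notch under the lug of the steel split ring and lift the ring out of its groove until it stands about half way up (some 45 degrees), where its stiff hinge keeps it. Then put the pick back in its rest as it was and let go. Do not touch the ring with the gripper or the arm, and leave the dish, tape roll and wafer shipper where they are.

Things in the scene. Friction and masses are not known exactly. Their poses are not given: they have to be found in the camera images.
- mount: Fixed round window mount, blue wall on an aluminium base, 160 mm across, 40 mm high. Origin at the centre of its underside, z up, +x to its back (ring hinge), -x to its front, where its wall has a notch. The ring lies in an open groove in the top (floor z = 34 mm, rim z = 40 mm). In front of it a foot bar 10 mm high (x = -120 to -90, y = +-118 mm) carries two upright 12 mm rods at x = -105, y = +-106 mm.
- mount_notch (a point): Middle of the notch, at (-68, 0, 25) mm in the mount's frame, axes as the mount's. The notch is open to the front and above, runs along x from x = -80 to -44 mm of the mount and narrows inward: 41 mm wide at x = -80, 35 at -68, 23 at -44. Its floor is at z = 16 mm.
- light_bar (a point): Middle of the underside of the white light bar between the two rods, at (-105, 0, 267) mm in the mount's frame, axes as the mount's. Bar 24 mm wide in x, 28 mm high, 238 mm long in y. It hangs before and above the notch, so the hand must lean back, away from it towards the mount's front (-x), while lifting.
- ring_hinge (a point): Middle of the ring's hinge line at the back of the mount, at (72, 0, 37.5) mm in the mount's frame, axes as the mount's; the hinge line runs along y.
- ring (a joint): Angle of the steel split ring about its hinge, rad: 0 lying in its groove, grows as its front is lifted, stop at 1.2. Ring 133 mm across, 9 mm wide, 5 mm thick, when down z = 34.5 to 39.5 mm in the mount's frame. Split at the front with a lug at each end; only the lug at y = 0 has the notch under it. Hinge friction keeps it at any angle; 1 to 1.5 N up at the lug lifts it.
- ring_lug (a point): Middle of the underside of the lug over the notch (lug 17 mm in x, 16 mm in y, 5 mm thick). With the ring down it is at (-57.5, 0, 34.5) mm in the mount's frame, 18 mm above the notch floor; 129.5 mm in front of the hinge line and 3 mm below it. Its axes turn with the ring.
- pick_grip (a point): Grip point on the loose 60 g pick's blue handle, a straight bar 14 mm wide in y and 13 mm thick, along (-0.643, 0, 0.766) in this frame (leans back 40 degrees); it reaches 39 mm up and 47 mm down that line from here. Below: a thin shank to an elbow 92 mm from here, then a flat steel blade along +x. Pick's axes: z up, blade level in its rest. Grip across y.
- pick_tip (a point): Middle of the top edge of the blade's tip. Blade 14 mm wide in y, 4 mm thick (top side at this height), level, running 40 mm back along -x to the elbow. In the pick's frame this point is (99, 0, -68.5) mm from pick_grip. Axes as pick_grip.
- pick_rest: Fixed black sloped rest: foot 150 x 70 x 8 mm, and a channel 23 mm wide leaning 40 degrees from vertical that carries the pick's shank and lowest handle end; a 4 mm high stop lies before the blade's tip. Origin on the foot's underside below the pick's elbow; x along the blade, z up. The handle is clear of it from 60 mm above the elbow. Lift the pick out, and lower it back, along the handle.
- rest_place (a point): Where pick_grip is when the pick sits in its rest: (-59, 0, 80.5) mm in the rest's frame. Axes of the rest; the pick's axes agree with them when it sits there.
- dish: Loose covered clear dish, 60 mm across, 15 mm high; origin at the centre of its underside. Bystander.
- tape: Loose blue tape roll lying flat, 69 mm across, 19 mm high; origin at the centre of its underside. Bystander.
- shipper: Loose round grey-white wafer shipper, 71 x 64 x 11 mm; origin under its centre. Bystander.
Not all that is in view belongs to the job. What is shaped like the part that bears pick_grip but yellow is not meant.

How it is judged:
By the outcome, as a careful person would: the job done as asked, in the order asked, and still so for the second after the job is handed in, with the robot touching nothing.
It also fails if it takes over 48 s, if anything falls off the work surface, if the arm or the gripper's body presses on something with over 40 N, if the wrist force passes 120 N, or if a joint passes its speed limit or range.

## Working session

There is one attempt and no reset: what is moved stays moved. The work goes in short steps, Python scripts to look and compute and a tool call to move; the robot and the scene stay as the last step left them, time stands still between calls to the robot, and variables do not carry over. Pictures are saved under pics/ and viewed, at most 10 in all, crops included, and the job is handed in when it is done.

Besides the shell and the picture viewer there is one more tool, called after "Call:" by a JSON object that holds its "name" and its "arguments". step_arm: Moves the arm, as the interface text tells. Its arguments: {"type":"object","properties":{"increments":{"type":"array"}},"required":["increments"]}

```bash
mkdir -p pics; cat > h.py <<'E'
import numpy as np, cv2
from rig import bot
def snap(c,fn=None):
    im=bot.grab_frame(c)
    if fn: cv2.imwrite('pics/'+fn,im[:,:,::-1])
    return im
def proj(c,X):
    p=bot.camera_params(c);K,R,t=map(np.array,(p['mtx'],p['R'],p['t']))
    Xc=np.atleast_2d(X)@R.T+t
    if c=='wrist':
        r=np.linalg.norm(Xc[:,:2],axis=1);th=np.arctan2(r,Xc[:,2]);d=Xc[:,:2]/r[:,None]*th[:,None]
    else: d=Xc[:,:2]/Xc[:,2:]
    return np.c_[d[:,0]*K[0,0]+K[0,2],d[:,1]*K[1,1]+K[1,2]]
def ray(c,uv):
    p=bot.camera_params(c);K,R,t=map(np.array,(p['mtx'],p['R'],p['t']))
    x=(uv[0]-K[0,2])/K[0,0];y=(uv[1]-K[1,2])/K[1,1]
    if c=='wrist':
        r=np.hypot(x,y);d=np.array([x/r*np.sin(r),y/r*np.sin(r),np.cos(r)])
    else: d=np.array([x,y,1])
    return -R.T@t, R.T@d/np.linalg.norm(d)
def onz(c,uv,z):
    o,d=ray(c,uv);return o+d*(z-o[2])/d[2]
def tri(obs):
    A=np.zeros((3,3));b=np.zeros(3);P=[]
    for c,uv in obs:
        o,d=ray(c,uv);M=np.eye(3)-np.outer(d,d);A+=M;b+=M@o;P.append((o,d))
    X=np.linalg.solve(A,b);return X,[np.linalg.norm(np.cross(X-o,d)) for o,d in P]
E
python3 - <<'E'
from h import *
print({k:np.round(v,3) for k,v in bot.sense().items()},bot.grip_point_offset)
for c in('scene','side'):
    snap(c,c+'0.png');p=bot.camera_params(c);R=np.array(p['R']);print(c,-R.T@p['t'],R[2])
    for q in 'mount mount_notch light_bar ring_hinge ring_lug pick_grip pick_tip pick_rest rest_place dish tape shipper'.split():
        print(c,q,[(np.round(np.array(r['location'])*[640,400],1),round(r['conf'],2)) for r in bot.tip_of(q,c)[:3]])
E
```

```text
{'time': np.float64(0.0), 'q': array([ 1.027,  0.478,  0.022,  1.556, -0.012,  1.109, -0.083]), 'dq': array([-0.   , -0.002,  0.001,  0.001,  0.   ,  0.001,  0.   ]), 'effort': array([-1.0000e-03, -5.9644e+01,  1.6070e+00, -2.8120e+01,  1.2000e-02,
        9.0000e-03, -0.0000e+00]), 'tool_pos': array([ 0.285, -0.611,  0.23 ]), 'ee_rot': array([-0.001,  0.976,  0.216, -0.   ]), 'wrist_force': array([ 0.398,  0.361, -0.348]), 'moment': array([-0.007,  0.021,  0.001]), 'grasp_force': np.float64(0.0), 'gripper_width': np.float64(0.086)} 0.0187
scene [-0.49258342 -0.56663436  0.77164175] [ 0.79565202  0.40272019 -0.45249785]
scene mount [(array([265.6, 221.9]), 0.9)]
scene mount_notch [(array([289.7, 221.9]), 0.97)]
scene light_bar [(array([296. , 146.7]), 0.86)]
scene ring_hinge [(array([247.4, 209.9]), 0.71)]
scene ring_lug [(array([285.4, 213.3]), 0.53), (array([288. , 220.7]), 0.2)]
scene pick_grip [(array([227.3, 251.9]), 0.59), (array([404.5, 249.4]), 0.49), (array([364.8, 262.9]), 0.29)]
scene pick_tip [(array([364.5, 265.7]), 0.77), (array([261.5, 248.2]), 0.62)]
scene pick_rest [
[... 265 characters left out ...]
de mount [(array([388.1, 235.2]), 0.85)]
side mount_notch [(array([371.4, 240.2]), 0.6)]
side light_bar [(array([366.5, 199. ]), 0.89)]
side ring_hinge [(array([413. , 212.6]), 0.59)]
side ring_lug [(array([373.8, 233.5]), 0.81)]
side pick_grip [(array([199.3, 252.1]), 0.58), (array([360.3, 171.7]), 0.53)]
side pick_tip [(array([244.3, 244.7]), 0.67), (array([340.4, 194.6]), 0.45)]
side pick_rest [(array([234.1, 252.3]), 0.93), (array([204.9, 248.2]), 0.21)]
side rest_place [(array([202.5, 245.9]), 0.76)]
side dish [(array([399.8, 164.1]), 0.8)]
side tape [(array([282.8, 284.5]), 0.97), (array([401.3, 162.6]), 0.33)]
side shipper [(array([399. , 164.4]), 0.72), (array([244.4, 247.1]), 0.23)]
```

```bash
python3 - <<'E'
import cv2
a=cv2.imread('pics/scene0.png')[100:330,170:490];b=cv2.imread('pics/side0.png')[120:330,160:480]
cv2.imwrite('pics/a.png',cv2.resize(a,None,fx=2.5,fy=2.5,interpolation=cv2.INTER_CUBIC));cv2.imwrite('pics/b.png',cv2.resize(b,None,fx=2.5,fy=2.5,interpolation=cv2.INTER_CUBIC))
from h import *
for q,s,d in [('mount',(265.6,221.9),(388.1,235.2)),('notch',(289.7,221.9),(371.4,240.2)),('light',(296,146.7),(366.5,199)),('hinge',(247.4,209.9),(413,212.6)),('lug',(285.4,213.3),(373.8,233.5)),('gripA',(404.5,249.4),(199.3,252.1)),('tipA',(364.5,265.7),(244.3,244.7)),('gripB',(227.3,251.9),(360.3,171.7)),('tipB',(261.5,248.2),(340.4,194.6)),('rest',(380.9,266.7),(234.1,252.3)),('restpl',(404.8,254.2),(202.5,245.9))]:
    X,e=tri([('scene',s),('side',d)]);print(q,X.round(4),np.round(e,4))
E
```

```text
mount [ 0.6414  0.1724 -0.0053] [0.0087 0.0087]
notch [0.6494 0.1008 0.0143] [0.0059 0.0059]
light [0.6523 0.0603 0.274 ] [0.0017 0.0017]
hinge [0.629  0.2434 0.0357] [0.0025 0.0025]
lug [0.645  0.1092 0.0449] [0.0028 0.0028]
gripA [ 0.5268 -0.3206  0.0923] [0.0059 0.0059]
tipA [ 0.5166 -0.2128  0.0169] [0.002 0.002]
gripB [0.4289 0.1847 0.008 ] [0.002 0.002]
tipB [0.4789 0.095  0.0137] [0.0007 0.0007]
rest [ 0.5286 -0.2502  0.0181] [0.0031 0.0031]
restpl [ 0.5126 -0.317   0.0868] [0.0027 0.0027]
```

View pics/a.png

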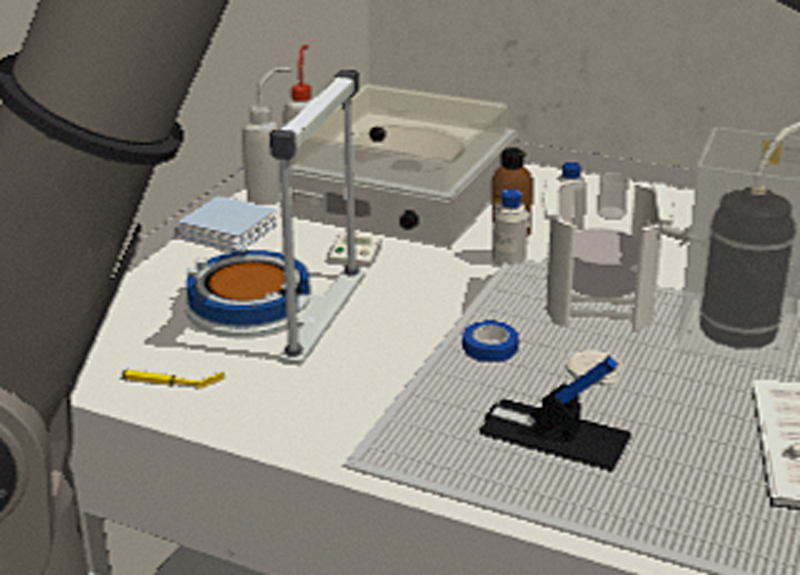

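View pics/b.png

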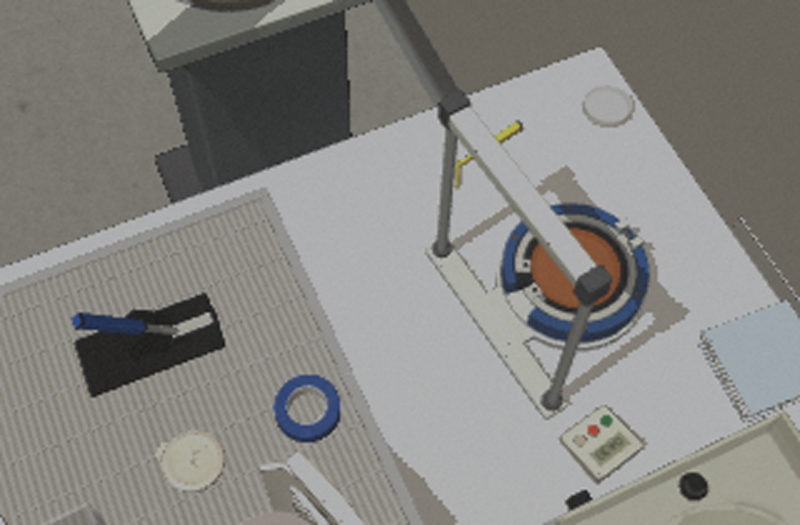

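The scene view has the blue pick in its black rest near pixel (405, 250), with the blade to the left. The yellow decoy is at (240, 250) and the mount at (268, 215), behind the light bar. The side view agrees. Next I get headings from the foot corners and rod bases.

```bash
python3 - <<'E'
from h import *
s=lambda p:('scene',(p[0]/2.5+170,p[1]/2.5+100)); d=lambda p:('side',(p[0]/2.5+160,p[1]/2.5+120))
for n,p,z in [('rodL',(441,250),.01),('rodR',(552,403),.01)]:print('side',n,onz(*d(p),z).round(4))
for n,p,z in [('rodL',(292,350),.01),('rodR',(352,270),.01)]:print('scene',n,onz(*s(p),z).round(4))
for p in [(77,340),(207,293),(223,347),(93,395)]:print('foot side',onz(*d(p),.006).round(4))
for p in [(481,430),(614,467),(630,433)]:print('foot scene',onz(*s(p),.006).round(4))
for q in ['pick_rest','tape','pick_grip']:
  for c in('scene','side'):
    if q!='x':
      bot.grab_frame(c)
      for r in bot.outline_of(q,c)[:2]:
        m=r['region'].astype(np.uint8);ct=max(cv2.findContours(m,0,2)[0],key=cv2.contourArea)
        print(q,c,r['conf'],m.sum(),np.round(cv2.boxPoints(cv2.minAreaRect(ct)),1).tolist())
E
```

```text
side rodL [0.5485 0.0479 0.01  ]
side rodR [0.7607 0.0745 0.01  ]
scene rodL [0.5541 0.0528 0.01  ]
scene rodR [0.7662 0.0767 0.01  ]
foot side [ 0.484  -0.3567  0.006 ]
foot side [ 0.4885 -0.2103  0.006 ]
foot side [ 0.5567 -0.2165  0.006 ]
foot side [ 0.5517 -0.3592  0.006 ]
foot scene [ 0.5013 -0.2107  0.006 ]
foot scene [ 0.4978 -0.3582  0.006 ]
foot scene [ 0.5623 -0.3583  0.006 ]
pick_rest scene 0.67 933 [[362.20001220703125, 273.29998779296875], [368.70001220703125, 250.6999969482422], [424.3999938964844, 266.79998779296875], [417.79998779296875, 289.3999938964844]]
pick_rest side 0.8 1227 [[186.8000030517578, 252.60000610351562], [241.39999389648438, 232.60000610351562], [251.0, 258.6000061035156], [196.3000030517578, 278.6000061035156]]
tape scene 0.85 339 [[355.0, 228.0], [377.0, 228.0], [377.0, 245.0], [355.0, 245.0]]
tape side 0.85 431 [[270.0, 296.0], [270.0, 270.0], [295.0, 270.0], [295.0, 296.0]]
pick_grip scene 0.66 108 [[219.6999969482422, 250.89999389648438], [220.3000030517578, 247.3000030517578], [243.1999969482422, 250.8000030517578], [242.60000610351562, 254.39999389648438]]
pick_grip scene 0.56 220 [[391.8999938964844, 256.3999938964844], [414.29998779296875, 241.5], [417.70001220703125, 246.5], [395.29998779296875, 261.5]]
pick_grip side 0.89 300 [[188.89999389648438, 253.1999969482422], [189.10000610351562, 244.89999389648438], [243.10000610351562, 246.0], [242.89999389648438, 254.3000030517578]]
```

Call:
{"name": "step_arm", "arguments": {"increments": [{"wz": 10.5,"tx": 38,"ty": 33,"grip": 1},{"wz": 10.5,"tx": 38,"ty": 33,"grip": 1},{"wz": 10.5,"tx": 38,"ty": 33,"grip": 1},{"wz": 10.5,"tx": 38,"ty": 33,"grip": 1},{"wz": 10.5,"tx": 38,"ty": 33,"grip": 1},{"wz": 10.5,"tx": 38,"ty": 33,"grip": 1},{"wx": 10,"wy": -0.3,"tz": -10,"grip": 1},{"wx": 10,"wy": -0.3,"tz": -10,"grip": 1}]}}

```text
validation failed for argument at $.in...
```

Call:
{"name": "step_arm", "arguments": {"increments": [{"wx": 10,"wy": -0.3,"tx": 4,"tz": -10,"grip": 1},{"wx": 10,"wy": -0.4,"tx": 4,"tz": -10,"grip": 1},{"grip": 1}]}}

```text
validation failed for argument at $.in...
```

```bash
python3 - <<'E'
from h import *
from scipy.spatial.transform import Rotation as Ro
s=bot.sense();q=s['ee_rot'];print(s['tool_pos'],np.round(Ro.from_quat(q[[1,2,3,0]]).as_matrix(),3).tolist(),np.round(s['q'],2))
im=snap('wrist','w1.png')
for q in 'pick_grip pick_tip pick_rest rest_place'.split():
    print(q,[(np.round(np.array(r['location'])*[640,400],1),round(r['conf'],2)) for r in bot.tip_of(q,'wrist')[:3]])
E
```

```text
[ 0.28492353 -0.61192975  0.23131076] [[0.907, 0.422, -0.0], [0.422, -0.907, -0.0], [-0.0, 0.0, -1.0]] [ 1.03  0.48  0.02  1.56 -0.01  1.11 -0.08]
pick_grip []
pick_tip []
pick_rest []
rest_place []
```

View pics/w1.png

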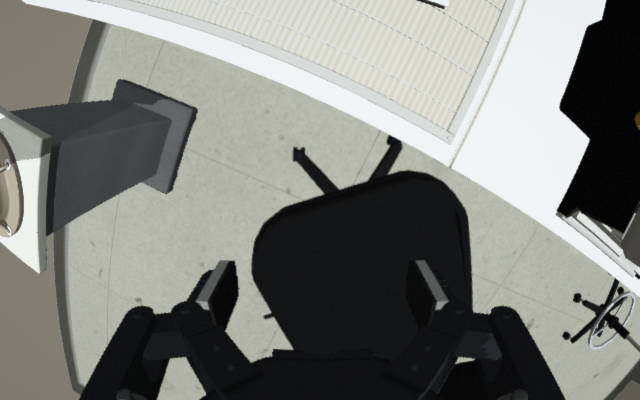

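The moves were refused, so the arm is still at its start; the wrist view shows only the floor, a chair and the table edge near (450, 150). I'll send every key in each row.

Call:
{"name": "step_arm", "arguments": {"increments": [{"wx": 0,"wy": 0,"wz": 10.5,"tx": 38,"ty": 33,"tz": 0,"grip": 1},{"wx": 0,"wy": 0,"wz": 10.5,"tx": 38,"ty": 33,"tz": 0,"grip": 1},{"wx": 0,"wy": 0,"wz": 10.5,"tx": 38,"ty": 33,"tz": 0,"grip": 1},{"wx": 0,"wy": 0,"wz": 10.5,"tx": 38,"ty": 33,"tz": 0,"grip": 1},{"wx": 0,"wy": 0,"wz": 10.5,"tx": 38,"ty": 33,"tz": 0,"grip": 1},{"wx": 0,"wy": 0,"wz": 10.5,"tx": 38,"ty": 33,"tz": 0,"grip": 1},{"wx": 10,"wy": -0.3,"wz": 0,"tx": 0,"ty": 0,"tz": -10,"grip": 1},{"wx": 10,"wy": -0.3,"wz": 0,"tx": 0,"ty": 0,"tz": -10,"grip": 1}]}}

```text
time: 3.15
tool_pos: [0.5148, -0.4127, 0.2127]
ee_rot: [-0.122, 0.707, 0.685, 0.127]
wrist_force: [-0.6, -0.4, 0.0]
gripper_width: 0.0856
grasp_force: 0.0
```

Call:
{"name": "step_arm", "arguments": {"increments": [{"wx": 10,"wy": -0.3,"wz": 0,"tx": 4,"ty": 0,"tz": -10,"grip": 1},{"wx": 10,"wy": -0.4,"wz": 0,"tx": 4,"ty": 0,"tz": -10,"grip": 1},{"wx": 0,"wy": 0,"wz": 0,"tx": 0,"ty": 0,"tz": 0,"grip": 1}]}}

```text
time: 3.52
tool_pos: [0.518, -0.4161, 0.1851]
ee_rot: [-0.242, 0.678, 0.65, 0.245]
wrist_force: [-1.3, -0.0, -0.2]
gripper_width: 0.0855
grasp_force: 0.0
```

```bash
python3 - <<'E'
from h import *
from scipy.spatial.transform import Rotation as Ro
s=bot.sense();q=s['ee_rot'];print(s['time'],s['tool_pos'],np.round(Ro.from_quat(q[[1,2,3,0]]).as_matrix(),3).tolist(),np.round(s['q'],2))
im=snap('wrist','w2.png')
o=[]
for q,h in [('pick_grip',.083),('pick_tip',.012),('rest_place',.0805)]:
    for r in bot.tip_of(q,'wrist')[:2]:
        u=np.array(r['location'])*[640,400];print(q,u.round(1),round(r['conf'],2),onz('wrist',u,h).round(4))
E
```

```text
3.525 [ 0.51803379 -0.416145    0.18513628] [[0.036, 0.999, 0.018], [0.762, -0.039, 0.646], [0.647, -0.009, -0.763]] [ 1.02  0.84 -0.38  1.24 -0.25  1.56  0.71]
pick_grip [321.8 176.8] 0.94 [ 0.5248 -0.3102  0.083 ]
pick_tip [322.1 132. ] 0.74 [ 0.5295 -0.208   0.012 ]
pick_tip [293.5   7.4] 0.44 [0.4849 0.0959 0.012 ]
rest_place [321.3 176.9] 0.83 [ 0.5256 -0.3072  0.0805]
```

View pics/w2.png

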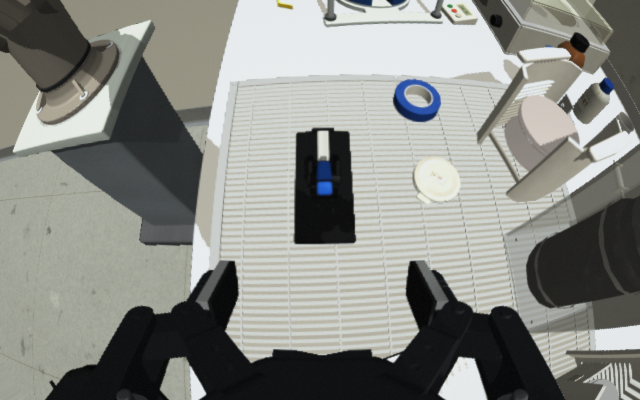

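```bash
python3 - <<'E'
from h import *
for n,o in dict(grip=[('scene',(404.5,249.4)),('side',(199.3,252.1)),('wrist',(321.8,176.8))],tip=[('scene',(364.5,265.7)),('side',(244.3,244.7)),('wrist',(322.1,132))],restpl=[('scene',(404.8,254.2)),('side',(202.5,245.9)),('wrist',(321.3,176.9))]).items():
    print(n,[tri(x) for x in (o,o[::2],o[1:])])
# foot corners, in wrist picture
for p in [(299,132),(348,131),(355,242),(295,243)]: print(onz('wrist',p,.006).round(4))
E
```

```text
grip [(array([ 0.52647547, -0.31868102,  0.09428849]), [np.float64(0.00418456457008336), np.float64(0.007969908360956195), np.float64(0.004440011338236854)]), (array([ 0.52581939, -0.31403453,  0.09280266]), [np.float64(0.0008640950222525474), np.float64(0.0008640950222524345)]), (array([ 0.52925705, -0.32221792,  0.102762  ]), [np.float64(0.005265453660023582), np.float64(0.005265453660023541)])]
tip [(array([ 0.52264745, -0.2118332 ,  0.01706403]), [np.float64(0.004484213913867159), np.float64(0.005567427582555656), np.float64(0.007113447089682137)]), (array([ 0.52982906, -0.20534432,  0.00752401]), [np.float64(0.0008720143398808321), np.float64(0.000872014339880828)]), (array([ 0.52708892, -0.21714535,  0.03050461]), [np.float64(0.003267316133898055), np.float64(0.0032673161338979437)])]
restpl [(array([ 0.51886575, -0.31487764,  0.08819972]), [np.float64(0.005969655054452381), np.float64(0.005388651840392356), np.float64(0.007486715057306934)]), (array([ 0.52519836, -0.31256631,  0.08076657]), [np.float64(0.004729812911830503), np.float64(0.004729812911830518)]), (array([ 0.52326068, -0.31546893,  0.10278328]), [np.float64(0.0030471223642858547), np.float64(0.003047122364285989)])]
[ 0.4987 -0.202   0.006 ]
[ 0.5652 -0.2025  0.006 ]
[ 0.5632 -0.3559  0.006 ]
[ 0.4935 -0.3548  0.006 ]
```

The wrist view shows the blue handle end-on at (325, 187), the blade at (322, 142), the foot corners at about (297, 132) to (355, 242), and the grasp path clear.

Call:
{"name": "step_arm", "arguments": {"increments": [{"wx": 0,"wy": 0,"wz": 0,"tx": 5,"ty": 35,"tz": -22,"grip": 1},{"wx": 0,"wy": 0,"wz": 0,"tx": 1,"ty": 30,"tz": -35,"grip": 1},{"wx": 0,"wy": 0,"wz": 0,"tx": 0,"ty": 0,"tz": 0,"grip": 1},{"wx": 0,"wy": 0,"wz": 0,"tx": 0,"ty": 0,"tz": 0,"grip": 1}]}}

```text
time: 4.22
tool_pos: [0.5279, -0.3493, 0.1368]
ee_rot: [-0.236, 0.676, 0.654, 0.245]
wrist_force: [-0.6, -0.3, 0.3]
gripper_width: 0.0855
grasp_force: 0.0
```

```bash
python3 - <<'E'
from h import *
s=bot.sense();print(s['time'],s['tool_pos'])
im=snap('wrist');cv2.imwrite('pics/w3.png',cv2.resize(im[60:340,200:440,::-1],None,fx=2,fy=2))
for q,h in [('pick_grip',.081),('pick_tip',.012),('rest_place',.0805)]:
    for r in bot.tip_of(q,'wrist')[:1]:
        u=np.array(r['location'])*[640,400];print(q,u.round(1),round(r['conf'],2),onz('wrist',u,h).round(4))
G=np.array([.525,-.311,.081]);f=np.radians(88.3);X=np.array([np.cos(f),np.sin(f),0]);Z=np.array([0,0,1])
a=-.643*X+.766*Z
print(proj('wrist',[G,G+.039*a,G+.099*X-.0685*Z]).round(1))
E
```

```text
4.225 [ 0.52791805 -0.34932148  0.13676906]
pick_grip [312.6 232.1] 0.8 [ 0.5224 -0.3171  0.081 ]
pick_tip [318.3 154.8] 0.7 [ 0.5289 -0.2134  0.012 ]
rest_place [310.  227.5] 0.92 [ 0.5203 -0.3135  0.0805]
[[316.4 223.9]
 [315.6 248.3]
 [317.5 153.5]]
```

View pics/w3.png

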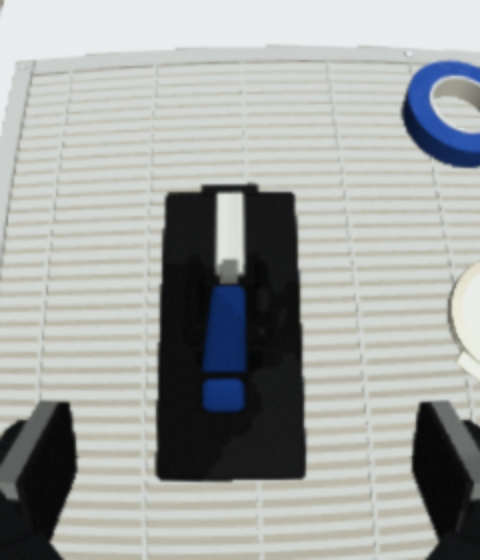

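The crop shows the handle's end face at about (312, 257), slightly left of and below the prediction. The blade tip is at (315, 156). I fit the pose from those.

```bash
python3 - <<'E'
from h import *
from scipy.optimize import least_squares
from scipy.spatial.transform import Rotation as Ro
def pts(p):
    f=np.radians(p[3]);X=np.array([np.cos(f),np.sin(f),0]);Z=np.array([0,0,1]);a=-.643*X+.766*Z;G=p[:3]
    Y=np.cross(Z,X)
    return np.array([G+.039*a,G+.099*X-.0685*Z,G,G-.047*a])
obs=np.array([(312,257.5),(315,155.5),(312.6,232.1),(314.5,202)])
fun=lambda p:np.r_[(proj('wrist',pts(p))-obs).ravel(),(p[3]-88.3)*1.,(p[2]-.081)*1000]
r=least_squares(fun,[.524,-.314,.081,88.3],x_scale=[.01,.01,.01,1]);print(r.x,fun(r.x).round(1))
s=bot.sense();q=s['ee_rot'];z=Ro.from_quat(q[[1,2,3,0]]).as_matrix()[:,2];t=r.x[:3]+.0187*z
d=t-s['tool_pos'];print(z,d*1000,d@z,(d-(d@z)*z)*1000)
E
```

```text
[ 5.22476175e-01 -3.15503592e-01  8.20728291e-02  8.83907793e+01] [-0.3 -2.2  0.1  1.3  0.5 -2.6 -0.2  5.5  0.1  1.1]
[ 0.02274134  0.64077579 -0.76739118] [ -4.49615785  46.73942233 -67.85732438] 0.08192035363792727 [-6.35913659 -5.75315688 -4.99236771]
```

Call:
{"name": "step_arm", "arguments": {"increments": [{"wx": 0,"wy": 0,"wz": 0,"tx": -6,"ty": -6,"tz": -5,"grip": 1},{"wx": 0,"wy": 0,"wz": 0,"tx": 1,"ty": 26,"tz": -31,"grip": 1},{"wx": 0,"wy": 0,"wz": 0,"tx": 1,"ty": 26,"tz": -31,"grip": 1},{"wx": 0,"wy": 0,"wz": 0,"tx": 0,"ty": 1,"tz": -1,"grip": 1},{"wx": 0,"wy": 0,"wz": 0,"tx": 0,"ty": 0,"tz": 0,"grip": 1}]}}

```text
time: 5.05
tool_pos: [0.523, -0.3034, 0.0666]
ee_rot: [-0.238, 0.676, 0.652, 0.245]
wrist_force: [0.8, -0.6, 0.3]
gripper_width: 0.0856
grasp_force: 0.0
```

Call:
{"name": "step_arm", "arguments": {"increments": [{"wx": 0,"wy": 0,"wz": 0,"tx": 0,"ty": 0,"tz": 0,"grip": -1},{"wx": 0,"wy": 0,"wz": 0,"tx": 0,"ty": 0,"tz": 0,"grip": -1},{"wx": 0,"wy": 0,"wz": 0,"tx": 0,"ty": 0,"tz": 0,"grip": -1},{"wx": 0,"wy": 0,"wz": 0,"tx": 0,"ty": 0,"tz": 0,"grip": -1},{"wx": 0,"wy": 0,"wz": 0,"tx": 0,"ty": 0,"tz": 0,"grip": -1},{"wx": 0,"wy": 0,"wz": 0,"tx": 0,"ty": 0,"tz": 0,"grip": -1}]}}

```text
time: 5.8
tool_pos: [0.523, -0.3021, 0.0664]
ee_rot: [-0.238, 0.676, 0.653, 0.246]
wrist_force: [0.0, -0.3, 1.6]
gripper_width: 0.0127
grasp_force: 58.9
```

Call:
{"name": "step_arm", "arguments": {"increments": [{"wx": 0,"wy": 0,"wz": 0,"tx": -0.5,"ty": -13,"tz": 15.5,"grip": -1},{"wx": 0,"wy": 0,"wz": 0,"tx": -0.5,"ty": -19,"tz": 23,"grip": -1},{"wx": 0,"wy": 0,"wz": 0,"tx": -0.5,"ty": -19,"tz": 23,"grip": -1},{"wx": 0,"wy": 0,"wz": 0,"tx": 0,"ty": 0,"tz": 0,"grip": -1}]}}

```text
time: 6.3
tool_pos: [0.522, -0.3552, 0.1288]
ee_rot: [-0.236, 0.677, 0.653, 0.245]
wrist_force: [0.3, 0.5, -0.9]
gripper_width: 0.0127
grasp_force: 58.7
```

Call:
{"name": "step_arm", "arguments": {"increments": [{"wx": 0,"wy": 0,"wz": 1,"tx": 15,"ty": 30,"tz": 0,"grip": -1},{"wx": 0,"wy": 0,"wz": 1.5,"tx": 25,"ty": 51,"tz": 0,"grip": -1},{"wx": 0,"wy": 0,"wz": 1.5,"tx": 25,"ty": 51,"tz": 0,"grip": -1},{"wx": 0,"wy": 0,"wz": 1.5,"tx": 25,"ty": 51,"tz": 0,"grip": -1},{"wx": 0,"wy": 0,"wz": 1.5,"tx": 25,"ty": 51,"tz": 0,"grip": -1},{"wx": 0,"wy": 0,"wz": 1.4,"tx": 25,"ty": 51,"tz": 0,"grip": -1},{"wx": 0,"wy": 0,"wz": 0,"tx": 9,"ty": 18,"tz": 0,"grip": -1},{"wx": 0,"wy": 0,"wz": 0,"tx": 0,"ty": 0,"tz": 0,"grip": -1}]}}

```text
time: 7.3
tool_pos: [0.6696, -0.0458, 0.1272]
ee_rot: [-0.257, 0.624, 0.702, 0.227]
wrist_force: [-0.3, -1.5, -1.8]
gripper_width: 0.0134
grasp_force: 58.7
```

```bash
python3 - <<'E'
from h import *
from scipy.spatial.transform import Rotation as Ro
s=bot.sense();q=s['ee_rot'];print(s['time'],s['tool_pos'],np.round(Ro.from_quat(q[[1,2,3,0]]).as_matrix(),3).tolist(),np.round(s['q'],2),s['gripper_width'])
im=snap('wrist','w4.png')
for q,h in [('pick_tip',.073),('mount_notch',.025),('ring_lug',.0345),('ring_hinge',.0375),('light_bar',.267),('mount',0),('pick_grip',.14)]:
    for r in bot.tip_of(q,'wrist')[:2]:
        u=np.array(r['location'])*[640,400];print(q,u.round(1),round(r['conf'],2),onz('wrist',u,h).round(4))
print(bot.camera_params('wrist'))
E
```

```text
7.3 [ 0.66957074 -0.04581413  0.12724292] [[-0.088, 0.993, -0.078], [0.759, 0.117, 0.64], [0.645, -0.003, -0.764]] [ 0.59  0.82 -0.52  1.47 -0.32  1.16  0.46] 0.01335779698632445
pick_tip [320.9 165.5] 0.75 [0.6592 0.035  0.073 ]
pick_tip [180.8 136. ] 0.55 [0.5301 0.0542 0.073 ]
mount_notch [321.4 135.6] 0.69 [0.653  0.0939 0.025 ]
ring_lug [320.9 124.2] 0.8 [0.652  0.101  0.0345]
ring_hinge [319.7  40.1] 0.82 [0.6364 0.2311 0.0375]
mount [318.4 103.1] 0.86 [0.643  0.1582 0.    ]
pick_grip [172.5  87.2] 0.71 [0.552  0.0544 0.14  ]
pick_grip [320.8 286.4] 0.68 [ 0.6714 -0.0645  0.14  ]
{'mtx': array([[309.70691629,   0.        , 321.74132059],
       [  0.        , 309.70691629, 202.55505759],
       [  0.        ,   0.        ,   1.        ]]), 'R': array([[ 0.99400679,  0.10928136, -0.00284253],
       [ 0.10076608, -0.9260156 , -0.36378746],
       [-0.04238742,  0.36132077, -0.93147765]]), 't': array([-0.66042408, -0.03640902,  0.32650911])}
```

View pics/w4.png

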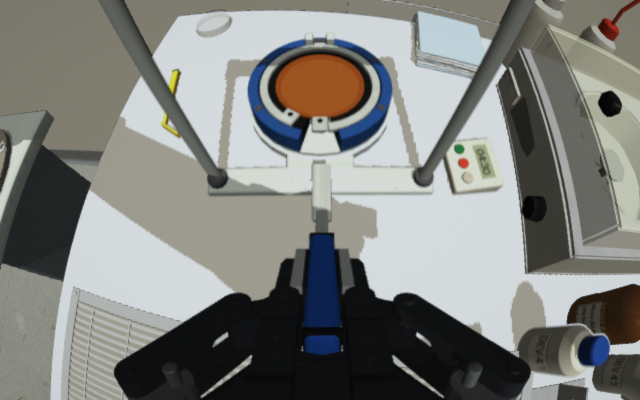

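The wrist view shows:
- Pick: held straight, with the blade tip at (320, 162).
- Lug over the notch: (320, 124).
- Hinge: (320, 39).
- Rod bases: (217, 180) and (423, 178).

I fit the mount pose from these and check the pick.

```bash
cat >> h.py <<'E'
from scipy.optimize import least_squares
from scipy.spatial.transform import Rotation as Ro
def T(p,R):
    M=np.eye(4);M[:3,:3]=R;M[:3,3]=p;return M
def tcp():
    s=bot.sense();q=s['ee_rot'];return T(s['tool_pos'],Ro.from_quat(q[[1,2,3,0]]).as_matrix())
yaw=lambda d:Ro.from_euler('z',d,degrees=True).as_matrix()
g=np.array([-.238,.676,.653,.246])
TG=T([.523,-.3021,.0664],Ro.from_quat(g[[1,2,3,0]]).as_matrix())
PICK=np.linalg.inv(TG)@T([.5225,-.3155,.0815],yaw(88.4))   # pick_grip in TCP
TIP=np.array([.099,0,-.0685,1])
E
python3 - <<'E'
from h import *
L=np.array([[-.105,.106,.011],[-.105,-.106,.011],[-.0575,0,.0395],[.072,0,.04],[-.0575,0,.0345],[.072,0,.0375]])
obs=np.array([[217,180],[423,178],[320,124],[320,38],[320.9,124.2],[319.7,40.1]])
w=np.array([1,1,1,1,.5,.5])[:,None]
f=lambda p:((proj('wrist',L@yaw(p[2]).T+[p[0],p[1],0 if len(p)<4 else p[3]])-obs)*w).ravel()
r=least_squares(f,[.645,.167,97],x_scale=[.01,.01,1]);print(r.x,r.fun.round(1))
r4=least_squares(f,[.645,.167,97,0],x_scale=[.01,.01,1,.01]);print(r4.x,r4.fun.round(1))
P=tcp()@PICK;print('pick yaw',np.degrees(np.arctan2(P[1,0],P[0,0])),'xaxis',P[:3,0],'tip',P@TIP)
print(proj('wrist',[(P@TIP)[:3],(P@[.059,0,-.0685,1])[:3],(P@[-.025,0,.03,1])[:3]]))
M=T([r.x[0],r.x[1],0],yaw(r.x[2]));print('tip in mount',np.linalg.inv(M)@P@TIP)
E
```

```text
[ 0.64489974  0.15851357 96.58836822] [ 0.9 -0.4 -0.2  0.3 -0.1 -1.5 -0.4  2.1 -0.5  0.6 -0.   0.8]
[6.45085571e-01 1.57004551e-01 9.65881465e+01 2.50243167e-03] [ 0.  -0.1  0.7  0.6 -0.2 -1.8 -0.4  1.3 -0.5  0.5 -0.   0.4]
pick yaw 96.69095169378687 xaxis [-1.16513878e-01  9.93188951e-01 -4.73487995e-04] tip [0.66009733 0.03355451 0.07423391 1.        ]
[[320.68551092 166.84438956]
 [321.01038149 215.21283146]
 [321.59573491 344.55013746]]
tip in mount [-1.25877552e-01 -7.59984179e-04  7.42339080e-02  1.00000000e+00]
```

Call:
{"name": "step_arm", "arguments": {"increments": [{"wx": 0,"wy": 0,"wz": 0,"tx": -1.7,"ty": 12,"tz": -23,"grip": -1},{"wx": 0,"wy": 0,"wz": 0,"tx": -2,"ty": 13,"tz": -24,"grip": -1},{"wx": 0,"wy": 0,"wz": 0,"tx": 0,"ty": 0,"tz": 0,"grip": -1},{"wx": 0,"wy": 0,"wz": 0,"tx": 0,"ty": 0,"tz": 0,"grip": -1}]}}

```text
time: 8.2
tool_pos: [0.6674, -0.0258, 0.0816]
ee_rot: [-0.255, 0.627, 0.7, 0.228]
wrist_force: [-0.2, -0.1, -0.6]
gripper_width: 0.013
grasp_force: 58.7
```

```bash
python3 - <<'E'
from h import *
M=T([.645,.158,0],yaw(96.6));P=tcp()@PICK;print(bot.sense()['time'],'tip in mount',np.linalg.inv(M)@P@TIP)
ims=[]
for c in('wrist','scene','side'):
    im=snap(c)
    for q in('pick_tip','ring_lug','mount_notch'):
        print(c,q,[((np.array(r['location'])*[640,400]).round(1),round(r['conf'],2)) for r in bot.tip_of(q,c)[:2]])
    print('pred tip,lug',proj(c,[(P@TIP)[:3],(M@[-.0575,0,.0345,1])[:3],(P@[0.059,0,-.0685,1])[:3]]).round(1))
    u,v={'wrist':(320,145),'scene':(290,225),'side':(370,235)}[c]
    ims.append(cv2.resize(im[v-60:v+60,u-45:u+45,::-1],(262,350),interpolation=cv2.INTER_CUBIC))
cv2.imwrite('pics/c5.png',np.hstack(ims))
E
```

```text
8.2 tip in mount [-9.96309199e-02 -7.77073416e-04  2.81968953e-02  1.00000000e+00]
wrist pick_tip [(array([322. , 163.4]), 0.85)]
wrist ring_lug [(array([318.1, 111.4]), 0.89)]
wrist mount_notch [(array([317.9, 130.8]), 0.83)]
pred tip,lug [[320.5 166.9]
 [319.4 119. ]
 [320.8 215.3]]
scene pick_tip [(array([260.9, 246.4]), 0.49), (array([298.2, 217.4]), 0.47)]
scene ring_lug [(array([284.1, 213.3]), 0.64)]
scene mount_notch []
pred tip,lug [[300.4 218.9]
 [288.  215.4]
 [312.3 220.7]]
side pick_tip [(array([359.4, 246.7]), 0.71), (array([340.4, 192.2]), 0.47)]
side ring_lug [(array([373.5, 237. ]), 0.59), (array([387.9, 232.6]), 0.59)]
side mount_notch [(array([369.5, 239.9]), 0.78)]
pred tip,lug [[358.1 247.7]
 [371.1 239.1]
 [345.6 254.8]]
```

View pics/c5.png

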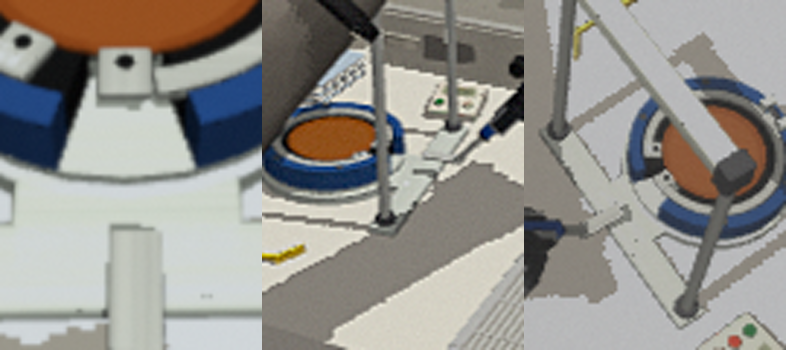

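The wrist panel shows the tip at about (321.4, 163) and the lug hole at about (318, 106). The notch is straight ahead, slightly left, and about 50 mm away.

```bash
python3 - <<'E'
from h import *
M=T([.645,.158,0],yaw(96.6));I=np.linalg.inv(M)
for n,u,z in [('tip',(321.4,163.2),.0282),('hole',(318,105.6),.0395),('lugfront top',(318,115.5),.0395),('lug front bottom',(318,118.5),.0345),('mount base front',(316.5,146.5),.012),('notch floor front edge mid',(318.2,143),.016),('notch cornL',(295.5,142),.016),('notch cornR',(342,140.5),.016)]:
    X=onz('wrist',u,z);print(n,(I@np.r_[X,1])[:3].round(4))
E
```

```text
tip [-0.0958 -0.0006  0.0282]
hole [-0.0467  0.002   0.0395]
lugfront top [-0.0573  0.002   0.0395]
lug front bottom [-0.0566  0.002   0.0345]
mount base front [-0.0703  0.0036  0.012 ]
notch floor front edge mid [-0.0692  0.0021  0.016 ]
notch cornL [-0.0679  0.0217  0.016 ]
notch cornR [-0.0667 -0.0185  0.016 ]
```

Call:
{"name": "step_arm", "arguments": {"increments": [{"wx": 0,"wy": 0,"wz": 0,"tx": -3,"ty": 5,"tz": -1,"grip": -1},{"wx": 0,"wy": 0,"wz": 0,"tx": -1.1,"ty": 10,"tz": 0,"grip": -1},{"wx": 0,"wy": 0,"wz": 0,"tx": -1.1,"ty": 10,"tz": 0,"grip": -1},{"wx": 0,"wy": 0,"wz": 0,"tx": -1.1,"ty": 9,"tz": 0,"grip": -1},{"wx": 0,"wy": 0,"wz": 0,"tx": -1,"ty": 9,"tz": 0,"grip": -1},{"wx": 0,"wy": 0,"wz": 0,"tx": -1,"ty": 8,"tz": 0,"grip": -1},{"wx": 0,"wy": 0,"wz": 0,"tx": 0,"ty": 0,"tz": 0,"grip": -1},{"wx": 0,"wy": 0,"wz": 0,"tx": 0,"ty": 0,"tz": 0,"grip": -1}]}}

```text
time: 9.8
tool_pos: [0.6586, 0.0256, 0.0797]
ee_rot: [-0.255, 0.627, 0.7, 0.227]
wrist_force: [-0.3, 0.5, 0.1]
gripper_width: 0.0134
grasp_force: 58.7
```

```bash
python3 - <<'E'
from h import *
M=T([.642,.168,0],yaw(96.6));P=tcp()@PICK;print(bot.sense()['time'],'tip in mount',np.linalg.inv(M)@P@TIP, bot.sense()['q'].round(2))
ims=[]
for c in('wrist','side'):
    im=snap(c)
    print('pred tip,lug,elbow',proj(c,[(P@TIP)[:3],(M@[-.0575,0,.0345,1])[:3],(P@[0.059,0,-.0685,1])[:3]]).round(1))
    u,v={'wrist':(320,145),'scene':(290,225),'side':(370,235)}[c]
    ims.append(cv2.resize(im[v-60:v+60,u-45:u+45,::-1],(390,520),interpolation=cv2.INTER_CUBIC))
cv2.imwrite('pics/c6.png',np.hstack(ims))
E
```

```text
9.8 tip in mount [-5.78000972e-02  3.59319164e-04  2.62517771e-02  1.00000000e+00] [ 0.53  0.84 -0.54  1.58 -0.34  1.    0.44]
pred tip,lug,elbow [[320.6 166.6]
 [321.  161.2]
 [321.  215. ]]
pred tip,lug,elbow [[373.3 238.1]
 [373.8 236.8]
 [361.2 245.1]]
```

View pics/c6.png

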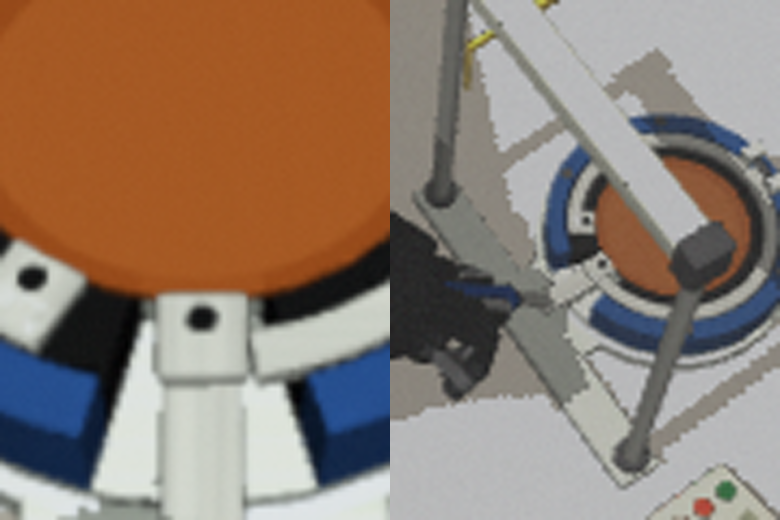

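The blade lies centred under the lug with its tip about 10 mm past the lug's front edge: lug at crop (203, 335), blade at (202, 430). There is no contact. Now I compute the lift arc.

```bash
python3 - <<'E'
import numpy as np
X=np.array([-.115,.993]);
def tcpxz(th,ph,r=(-126,-3)):
    c,s=np.cos(th),np.sin(th);t=np.array([72,37.5])+[r[0]*c+r[1]*s,-r[0]*s+r[1]*c]
    c,s=np.cos(ph),np.sin(ph);v=np.array([-87,54.2]);return t+[c*v[0]-s*v[1],s*v[0]+c*v[1]]
p0=tcpxz(0,0)
for k in range(1,15):
    th=np.radians(46*k/14);ph=np.radians(16*k/14);p=tcpxz(th,ph);d=p-p0;p0=p
    print(k,'tx %.1f ty %.1f tz %.1f'%(*(d[0]*X),d[1]))
E
```

```text
1 tx 0.1 ty -1.0 tz 5.5
2 tx 0.1 ty -0.6 tz 5.4
3 tx 0.0 ty -0.1 tz 5.4
4 tx -0.0 ty 0.3 tz 5.3
5 tx -0.1 ty 0.8 tz 5.2
6 tx -0.1 ty 1.2 tz 5.1
7 tx -0.2 ty 1.6 tz 4.9
8 tx -0.2 ty 2.0 tz 4.8
9 tx -0.3 ty 2.4 tz 4.6
10 tx -0.3 ty 2.8 tz 4.4
11 tx -0.4 ty 3.2 tz 4.1
12 tx -0.4 ty 3.6 tz 3.9
13 tx -0.5 ty 4.0 tz 3.6
14 tx -0.5 ty 4.3 tz 3.3
```

Call:
{"name": "step_arm", "arguments": {"increments": [{"wx": 0,"wy": 0,"wz": 0,"tx": 0,"ty": 0,"tz": 4,"grip": -1},{"wx": 0,"wy": 0,"wz": 0,"tx": 0,"ty": 0,"tz": 4,"grip": -1},{"wx": 0,"wy": 0,"wz": 0,"tx": 0,"ty": 0,"tz": 0,"grip": -1}]}}

```text
time: 10.28
tool_pos: [0.6587, 0.0258, 0.0882]
ee_rot: [-0.255, 0.626, 0.7, 0.228]
wrist_force: [-0.5, -0.2, -0.3]
gripper_width: 0.0133
grasp_force: 58.7
```

Call:
{"name": "step_arm", "arguments": {"increments": [{"wx": 1.13,"wy": 0.13,"wz": 0,"tx": 0.1,"ty": -1,"tz": 5.5,"grip": -1},{"wx": 1.13,"wy": 0.13,"wz": 0,"tx": 0.1,"ty": -0.6,"tz": 5.4,"grip": -1},{"wx": 1.13,"wy": 0.13,"wz": 0,"tx": 0,"ty": -0.1,"tz": 5.4,"grip": -1},{"wx": 1.13,"wy": 0.13,"wz": 0,"tx": 0,"ty": 0.3,"tz": 5.3,"grip": -1},{"wx": 1.13,"wy": 0.13,"wz": 0,"tx": -0.1,"ty": 0.8,"tz": 5.2,"grip": -1},{"wx": 1.13,"wy": 0.13,"wz": 0,"tx": -0.1,"ty": 1.2,"tz": 5.1,"grip": -1},{"wx": 1.13,"wy": 0.13,"wz": 0,"tx": -0.2,"ty": 1.6,"tz": 4.9,"grip": -1}]}}

```text
time: 11.15
tool_pos: [0.6583, 0.0283, 0.1249]
ee_rot: [-0.304, 0.609, 0.681, 0.271]
wrist_force: [0.3, 0.8, -1.0]
gripper_width: 0.0136
grasp_force: 58.6
```

```bash
python3 - <<'E'
from h import *
M=T([.642,.168,0],yaw(96.6));P=tcp()@PICK;t=np.linalg.inv(M)@P@TIP;print(bot.sense()['time'],'tip in mount',t,'pitch',np.degrees(np.arcsin(P[2,0])))
ims=[]
for c in('wrist','side'):
    im=snap(c)
    print([((np.array(r['location'])*[640,400]).round(1),round(r['conf'],2)) for r in bot.tip_of('ring_lug',c)[:2]],[((np.array(r['location'])*[640,400]).round(1),round(r['conf'],2)) for r in bot.tip_of('pick_tip',c)[:1]])
    for th in(15,20,25,30):
        a=np.radians(th);v=np.array([-.1295*np.cos(a)-.003*np.sin(a)+.072,0,.1295*np.sin(a)-.003*np.cos(a)+.0375,1]);print(th,proj(c,[(M@v)[:3]]).round(1))
    u,v={'wrist':(320,145),'side':(370,235)}[c]
    ims.append(cv2.resize(im[v-60:v+60,u-45:u+45,::-1],(390,520),interpolation=cv2.INTER_CUBIC))
cv2.imwrite('pics/c7.png',np.hstack(ims))
E
```

```text
11.15 tip in mount [-4.84392980e-02  3.99740283e-04  8.40013683e-02  1.00000000e+00] pitch 8.030865154434608
[(array([320.1, 162.2]), 0.56), (array([324.2, 222.4]), 0.33)] [(array([325. , 165.3]), 0.97)]
15 [[321.  183.3]]
20 [[320.9 172.6]]
25 [[320.8 160.5]]
30 [[320.8 147.1]]
[] [(array([378.4, 226.9]), 0.48)]
15 [[376.4 230.5]]
20 [[377.9 228.1]]
25 [[379.7 225.5]]
30 [[381.8 222.8]]
```

View pics/c7.png

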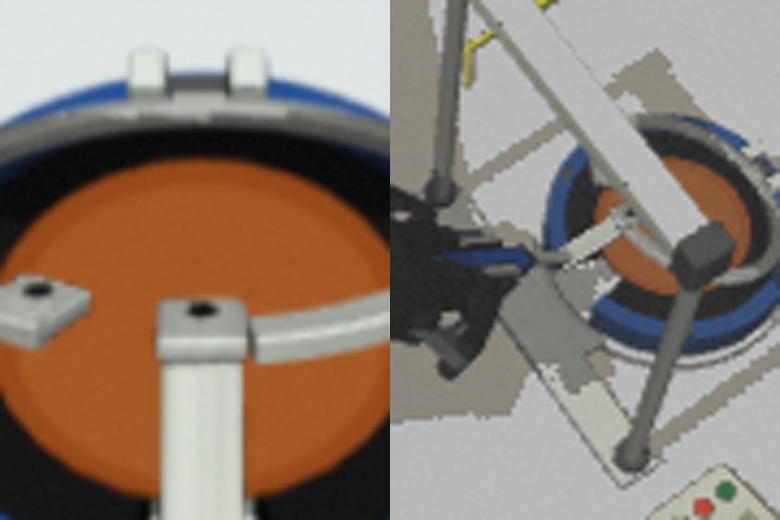

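The ring is rising on the blade: the lug sits on it at crop (203, 330) and both estimates give about 23°. I continue along the arc.

Call:
{"name": "step_arm", "arguments": {"increments": [{"wx": 1.13,"wy": 0.13,"wz": 0,"tx": -0.2,"ty": 2,"tz": 4.8,"grip": -1},{"wx": 1.13,"wy": 0.13,"wz": 0,"tx": -0.3,"ty": 2.4,"tz": 4.6,"grip": -1},{"wx": 1.13,"wy": 0.13,"wz": 0,"tx": -0.3,"ty": 2.8,"tz": 4.4,"grip": -1},{"wx": 1.13,"wy": 0.13,"wz": 0,"tx": -0.4,"ty": 3.2,"tz": 4.1,"grip": -1},{"wx": 1.13,"wy": 0.13,"wz": 0,"tx": -0.4,"ty": 3.6,"tz": 3.9,"grip": -1},{"wx": 1.13,"wy": 0.13,"wz": 0,"tx": -0.5,"ty": 4,"tz": 3.6,"grip": -1},{"wx": 1.13,"wy": 0.13,"wz": 0,"tx": -0.5,"ty": 4.3,"tz": 3.3,"grip": -1},{"wx": 0,"wy": 0,"wz": 0,"tx": 0,"ty": 0,"tz": 0,"grip": -1}]}}

```text
time: 12.45
tool_pos: [0.6557, 0.0509, 0.1536]
ee_rot: [-0.351, 0.588, 0.658, 0.312]
wrist_force: [0.6, 0.1, -1.2]
gripper_width: 0.0133
grasp_force: 58.8
```

```bash
cat > chk.py <<'E'
from h import *
M=T([.642,.168,0],yaw(96.6));P=tcp()@PICK;t=np.linalg.inv(M)@P@TIP;print(bot.sense()['time'],'tip in mount',t,'pitch',np.degrees(np.arcsin(P[2,0])),bot.sense()['q'].round(2))
for c in('wrist','side'):
    im=snap(c)
    for q in('ring_lug','pick_tip'):print(c,q,[((np.array(r['location'])*[640,400]).round(1),round(r['conf'],2)) for r in bot.tip_of(q,c)[:2]])
    for th in(35,40,45,50):
        a=np.radians(th);v=np.array([-.1295*np.cos(a)-.003*np.sin(a)+.072,0,.1295*np.sin(a)-.003*np.cos(a)+.0375,1]);print(th,proj(c,[(M@v)[:3]]).round(1))
    cv2.imwrite('pics/l_%s.png'%c,im[:,:,::-1])
E
python3 chk.py
```

```text
12.45 tip in mount [-2.08623990e-02  3.73940960e-04  1.25815266e-01  1.00000000e+00] pitch 15.995250850985359 [ 0.64  0.89 -0.66  1.53 -0.49  1.16  0.5 ]
wrist ring_lug [(array([320.8, 161.5]), 0.88)]
wrist pick_tip [(array([321.9, 164. ]), 0.81)]
35 [[321.1 194.3]]
40 [[321.  180.4]]
45 [[321.  166.1]]
50 [[320.9 151.6]]
side ring_lug [(array([389. , 213.2]), 0.54)]
side pick_tip [(array([387.2, 213.8]), 0.68), (array([340. , 195.3]), 0.53)]
35 [[384.1 220. ]]
40 [[386.7 217.1]]
45 [[389.6 214.2]]
50 [[392.6 211.2]]
```

Call:
{"name": "step_arm", "arguments": {"increments": [{"wx": 0,"wy": 0,"wz": 0,"tx": 0.6,"ty": -5,"tz": -5,"grip": -1},{"wx": 0,"wy": 0,"wz": 0,"tx": 1.2,"ty": -10,"tz": -10,"grip": -1},{"wx": 0,"wy": 0,"wz": 0,"tx": 2.3,"ty": -20,"tz": -5,"grip": -1},{"wx": 0,"wy": 0,"wz": 0,"tx": 3.4,"ty": -30,"tz": 0,"grip": -1},{"wx": 0,"wy": 0,"wz": 0,"tx": 3.4,"ty": -30,"tz": 0,"grip": -1},{"wx": -4,"wy": -0.46,"wz": 0,"tx": 3,"ty": -25,"tz": 0,"grip": -1},{"wx": -4,"wy": -0.46,"wz": 0,"tx": 0,"ty": -25,"tz": 0,"grip": -1},{"wx": 0,"wy": 0,"wz": 0,"tx": 0,"ty": 0,"tz": 0,"grip": -1}]}}

```text
time: 13.75
tool_pos: [0.6704, -0.0975, 0.1337]
ee_rot: [-0.302, 0.61, 0.681, 0.27]
wrist_force: [-0.1, -0.1, -1.1]
gripper_width: 0.0131
grasp_force: 58.7
```

```bash
cat > back.py <<'E'
from h import *
C=tcp();print(bot.sense()['time'],C[:3,3].round(4))
D=TG.copy();D[:3,3]+=-.081*TG[:3,2]
rv=Ro.from_matrix(D[:3,:3]@C[:3,:3].T).as_rotvec(degrees=True)
print('to pre-rest: turn',rv.round(2),'shift mm',((D-C)[:3,3]*1000).round(1),'D',D[:3,3])
E
python3 back.py; python3 chk.py
```

```text
13.75 [ 0.6704 -0.0975  0.1337]
to pre-rest: turn [-7.74 -0.31 -8.2 ] shift mm [-149.1 -256.6   -5.3] D [ 0.52123808 -0.35415884  0.12843042]
13.75 tip in mount [-0.1750344   0.00248252  0.09228721  1.        ] pitch 7.73559741617472 [ 0.69  0.91 -0.55  1.38 -0.36  1.3   0.53]
wrist ring_lug [(array([321.2,  25.8]), 0.88), (array([225.7,  46.3]), 0.41)]
wrist pick_tip [(array([198.3, 131.3]), 0.94), (array([320.8, 164.6]), 0.59)]
35 [[324.1  51.9]]
40 [[324.1  41.4]]
45 [[324.   31.1]]
50 [[324.   21.2]]
side ring_lug [(array([390.2, 213.4]), 0.65)]
side pick_tip [(array([338.9, 245.8]), 0.59), (array([338.5, 194.7]), 0.37)]
35 [[384.1 220. ]]
40 [[386.7 217.1]]
45 [[389.6 214.2]]
50 [[392.6 211.2]]
```

Ring stays at about 46°. Next I carry the pick back to the pre-rest pose, above the rest along the handle line.

Call:
{"name": "step_arm", "arguments": {"increments": [{"wx": -1.3,"wy": 0,"wz": -1.4,"tx": -22,"ty": -38,"tz": 0,"grip": -1},{"wx": -1.3,"wy": -0.1,"wz": -1.4,"tx": -28,"ty": -48,"tz": 0,"grip": -1},{"wx": -1.3,"wy": 0,"wz": -1.4,"tx": -28,"ty": -48,"tz": 0,"grip": -1},{"wx": -1.3,"wy": -0.1,"wz": -1.4,"tx": -28,"ty": -48,"tz": 0,"grip": -1},{"wx": -1.3,"wy": 0,"wz": -1.3,"tx": -24,"ty": -43,"tz": 0,"grip": -1},{"wx": -1.2,"wy": -0.1,"wz": -1.3,"tx": -19,"ty": -32,"tz": -3,"grip": -1},{"wx": 0,"wy": 0,"wz": 0,"tx": 0,"ty": 0,"tz": 0,"grip": -1},{"wx": 0,"wy": 0,"wz": 0,"tx": 0,"ty": 0,"tz": 0,"grip": -1}]}}

```text
time: 15.05
tool_pos: [0.5212, -0.3499, 0.1304]
ee_rot: [-0.241, 0.674, 0.654, 0.247]
wrist_force: [0.3, 0.8, -1.8]
gripper_width: 0.0131
grasp_force: 58.8
```

```bash
python3 back.py; python3 - <<'E'
from h import *
P=tcp()@PICK;snap('wrist','w8.png')
print('pred tip,elbow,top',proj('wrist',[(P@TIP)[:3],(P@[.059,0,-.0685,1])[:3],(P@[-.025,0,.03,1])[:3]]).round(1))
for q in('pick_tip','pick_grip','pick_rest','rest_place'):print(q,[((np.array(r['location'])*[640,400]).round(1),round(r['conf'],2)) for r in bot.tip_of(q,'wrist')[:2]])
E
```

```text
15.05 [ 0.5212 -0.3499  0.1304]
to pre-rest: turn [-0.29 -0.05 -0.27] shift mm [-0.  -4.3 -1.9] D [ 0.52123808 -0.35415884  0.12843042]
pred tip,elbow,top [[320.4 167.6]
 [320.7 216. ]
 [320.7 346.2]]
pick_tip [(array([320.3, 163.8]), 0.75), (array([323.9, 288.2]), 0.56)]
pick_grip [(array([321.1, 285.8]), 0.59)]
pick_rest [(array([322. , 197.8]), 0.82), (array([456.3, 221.4]), 0.64)]
rest_place [(array([322. , 223.6]), 0.55), (array([433. , 117.3]), 0.17)]
```

Call:
{"name": "step_arm", "arguments": {"increments": [{"wx": -0.3,"wy": 0,"wz": -0.3,"tx": 0,"ty": -4.3,"tz": -2,"grip": -1},{"wx": 0,"wy": 0,"wz": 0,"tx": 0,"ty": 0,"tz": 0,"grip": -1},{"wx": 0,"wy": 0,"wz": 0,"tx": 0.4,"ty": 13,"tz": -15.5,"grip": -1},{"wx": 0,"wy": 0,"wz": 0,"tx": 0.4,"ty": 13,"tz": -15.5,"grip": -1},{"wx": 0,"wy": 0,"wz": 0,"tx": 0.3,"ty": 10,"tz": -12,"grip": -1},{"wx": 0,"wy": 0,"wz": 0,"tx": 0,"ty": 0,"tz": 0,"grip": -1},{"wx": 0,"wy": 0,"wz": 0,"tx": 0,"ty": 0,"tz": 0,"grip": -1}]}}

```text
time: 16.18
tool_pos: [0.5218, -0.3202, 0.0857]
ee_rot: [-0.237, 0.677, 0.652, 0.245]
wrist_force: [-0.6, 0.6, -0.3]
gripper_width: 0.0129
grasp_force: 59.3
```

```bash
sed -i 's/-\.081\*TG/-OFF*TG/;s/^C=/import sys;OFF=float(sys.argv[1]);C=/' back.py; python3 back.py 0
```

```text
16.175 [ 0.5218 -0.3202  0.0857]
to pre-rest: turn [ 0.13 -0.08  0.14] shift mm [  1.2  18.1 -19.3] D [ 0.523  -0.3021  0.0664]
```

Call:
{"name": "step_arm", "arguments": {"increments": [{"wx": 0.1,"wy": 0,"wz": 0.1,"tx": 0.8,"ty": 8,"tz": -7,"grip": -1},{"wx": 0,"wy": 0,"wz": 0,"tx": 0.2,"ty": 5,"tz": -6,"grip": -1},{"wx": 0,"wy": 0,"wz": 0,"tx": 0.2,"ty": 4.5,"tz": -5.5,"grip": -1},{"wx": 0,"wy": 0,"wz": 0,"tx": 0,"ty": 0,"tz": 0,"grip": -1},{"wx": 0,"wy": 0,"wz": 0,"tx": 0,"ty": 0,"tz": 0,"grip": -1}]}}

```text
time: 16.8
tool_pos: [0.5228, -0.3021, 0.0667]
ee_rot: [-0.238, 0.676, 0.653, 0.245]
wrist_force: [0.1, -0.4, -1.0]
gripper_width: 0.0136
grasp_force: 59.3
```

```bash
python3 back.py 0; python3 -c "
from rig import bot
s=bot.sense();print(s['wrist_force'],s['moment'])"
```

```text
16.8 [ 0.5228 -0.3021  0.0667]
to pre-rest: turn [ 0.01 -0.1   0.01] shift mm [ 0.2  0.  -0.3] D [ 0.523  -0.3021  0.0664]
[ 0.12960943 -0.41834864 -1.01029561] [-0.71956774  0.02630026 -0.05534123]
```

Call:
{"name": "step_arm", "arguments": {"increments": [{"wx": 0,"wy": 0,"wz": 0,"tx": 0,"ty": 0.5,"tz": -0.7,"grip": -1},{"wx": 0,"wy": 0,"wz": 0,"tx": 0,"ty": 0,"tz": 0,"grip": -1}]}}

```text
time: 17.05
tool_pos: [0.5229, -0.302, 0.0664]
ee_rot: [-0.238, 0.676, 0.653, 0.245]
wrist_force: [-0.9, -0.7, 2.8]
gripper_width: 0.0132
grasp_force: 59.7
```

Contact with the rest is felt, at the same pose where I picked it up. Opening the gripper.

Call:
{"name": "step_arm", "arguments": {"increments": [{"wx": 0,"wy": 0,"wz": 0,"tx": 0,"ty": 0,"tz": 0,"grip": 0},{"wx": 0,"wy": 0,"wz": 0,"tx": 0,"ty": 0,"tz": 0,"grip": 1},{"wx": 0,"wy": 0,"wz": 0,"tx": 0,"ty": 0,"tz": 0,"grip": 1},{"wx": 0,"wy": 0,"wz": 0,"tx": 0,"ty": 0,"tz": 0,"grip": 1},{"wx": 0,"wy": 0,"wz": 0,"tx": 0,"ty": 0,"tz": 0,"grip": 1},{"wx": 0,"wy": 0,"wz": 0,"tx": 0,"ty": 0,"tz": 0,"grip": 1}]}}

```text
time: 17.8
tool_pos: [0.5229, -0.3017, 0.0661]
ee_rot: [-0.238, 0.676, 0.653, 0.245]
wrist_force: [-0.3, -0.4, 0.5]
gripper_width: 0.0851
grasp_force: 0.0
```

Call:
{"name": "step_arm", "arguments": {"increments": [{"wx": 0,"wy": 0,"wz": 0,"tx": -0.4,"ty": -13,"tz": 15.5,"grip": 1},{"wx": 0,"wy": 0,"wz": 0,"tx": -0.7,"ty": -22,"tz": 26,"grip": 1},{"wx": 0,"wy": 0,"wz": 0,"tx": -0.7,"ty": -26,"tz": 31,"grip": 1},{"wx": 0,"wy": 0,"wz": 0,"tx": -0.7,"ty": -26,"tz": 31,"grip": 1},{"wx": 0,"wy": 0,"wz": 0,"tx": 0,"ty": 0,"tz": 0,"grip": 1}]}}

```text
time: 18.42
tool_pos: [0.521, -0.392, 0.1719]
ee_rot: [-0.235, 0.677, 0.652, 0.245]
wrist_force: [0.1, 0.2, 0.3]
gripper_width: 0.0857
grasp_force: 0.0
```

```bash
python3 - <<'E'
from h import *
print(bot.sense()['time'])
w=snap('wrist');s=snap('side')
for q,h in(('pick_grip',.081),('pick_tip',.012)):
    for r in bot.tip_of(q,'wrist')[:1]:
        u=np.array(r['location'])*[640,400];print(q,u,r['conf'],onz('wrist',u,h).round(4))
    print([((np.array(r['location'])*[640,400]).round(1),round(r['conf'],2)) for r in bot.tip_of(q,'side')[:2]])
print([((np.array(r['location'])*[640,400]).round(1),round(r['conf'],2)) for r in bot.tip_of('ring_lug','side')[:2]])
a=cv2.resize(w[80:300,220:440],(400,400));b=cv2.resize(s[120:330,180:480],(400,280));b=cv2.copyMakeBorder(b,0,120,0,0,0)
cv2.imwrite('pics/end.png',np.hstack([a,b])[:,:,::-1])
E
```

```text
18.425
pick_grip [320.192 194.32 ] 0.94 [ 0.5212 -0.3107  0.081 ]
[(array([200.8, 252.1]), 0.6), (array([359.8, 171.3]), 0.55)]
pick_tip [319.296 141.4  ] 0.92 [ 0.5225 -0.2113  0.012 ]
[(array([341.8, 194. ]), 0.6), (array([245. , 245.2]), 0.59)]
[(array([387.8, 212.9]), 0.87)]
```

View pics/end.png

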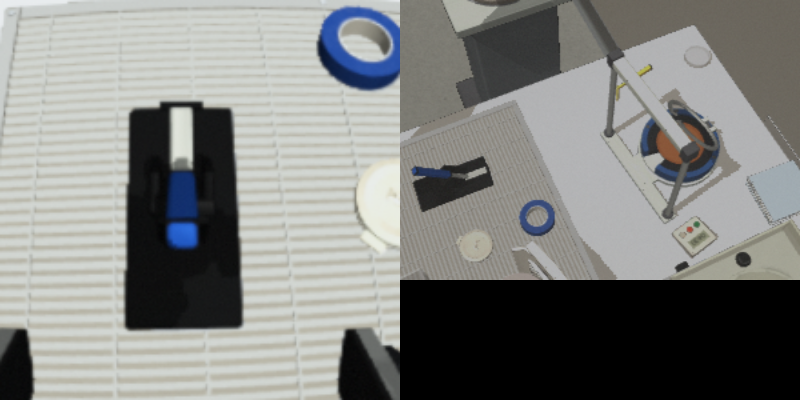

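The pick sits in its rest as before, with the handle at (182, 210) and the blade at (181, 135). The ring stands at about 45° at (690, 120) in the side panel, and the bystanders have not moved.

```bash
python3 -c "
from rig import bot
print(bot.hand_in())"
```

```text
the job is handed in; nothing more can be done
None
```

The ring stands at about 45°, the blue pick is back in its rest and released, the dish, tape roll and wafer shipper were left alone, and the job was handed in at about 19 s of the 48 s limit.

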